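# Lock the microscope adapter into the camera's bayonet mount

## Robot

A 6-joint arm with a two-finger parallel gripper is mounted at the origin on the work surface. World frame = base frame: x ahead of the robot, y to its left, z up, the work surface at z = 0. Lengths are in m, angles in rad, forces in N, time in s.
With the tool pointing down it reaches from about 0.35 to 0.975 m from the base axis. Payload 17.4 kg.
Tool frame: the origin (TCP) lies on the centre line of the jaws, within the pads' length; the fingertips stand 19 mm ahead of it and the grasp point (between the pads) is the TCP (ctrl.tcp_to_tips is the distance from the TCP to the fingertips, in m); z points along the fingers, y is the line along which they close (so a half turn about z gives the same grasp; the last joint's range is limited). The gripper opens to 85 mm and grips with 20 to 120 N. Pads are 22 mm wide; open, the fingers measure 114 mm over their backs; the gripper's body (76 mm by 85 mm) begins 54 mm behind the grasp point. The pads swing forward as they close: fully open they stand 13 mm farther back than shut.
Start: joints at [1.303, 0.116, 1.442, -0, 1.584, -0.038], TCP at [0.154, 0.657, 0.25] pointing down, gripper open.
Joint ranges: [-2.83, 2.83], [-0.83, 2.19], [0.07, 2.5], [-1.14, 4.28], [0.01, 3], [-2.97, 2.97]. Speed limits (rad/s): [1.89, 1.89, 2.22, 3.14, 3.14, 3.14].

## Interface

Orientations are given as a unit quaternion [x, y, z, w].
In Python, from workcell import ctrl gives the robot as it stands. The module is installed in compiled form; this text tells all that it offers.
- The arm moves only by the shell command python3 -m creep 'ROWS' [FORCE]. ROWS is text: rows parted by semicolons, each of 5 numbers parted by spaces: the closure, from -1 (fully open) to 1 (shut), then the shift along the tool's x, y, z in mm, then the turn about the tool's z in degrees. A call has 1 to 20 rows; each row is the pose to reach, as a shift and turn from the pose commanded when the call began, along the tool's axes at that moment; what a row does not reach only later rows make up. A row lasts 1/12 s, in which the tool goes at most 41.7 mm and 7.16 degrees, less where a joint would pass 70% of its speed; a pose out of reach is approached as far as the arm can. A call with a gripper value outside its range is refused whole. The fingers move at their own pace and stop on an object; FORCE is the grip in N (left out, the last holds). Time passes only in rows, so rows that repeat a pose let the fingers close. It gives the time, the measured TCP pose, the force, the opening and the grip force at its end, in the units of the state.
- ctrl.state(): the state, without advancing time (a new reading comes with each control period).
- ctrl.snapshot(name): name is "side" or "top" or "wrist"; returns the picture (420x560x3 uint8, red, green, blue); there is no depth.
- ctrl.calibration(name): a dict with "camera_matrix" (3x3 intrinsics, pixels), "R" (3x3) and "t" (3): a world point X has camera coordinates R X + t; the wrist camera has in their place "T_tool_cam" (4x4, takes a point from camera to tool coordinates, whose origin is the TCP and whose axes are the flange's). Camera axes: x right, y down, z forward; pixel columns grow to the right and rows downward; lengths in m; the calibration is good to about 2 mm. A picture is of the moment at which its call begins: read the wrist's pose just before it. calibration takes no time and is no camera call.
- ctrl.sign_off(): hands the job in; it is judged then, once.
Trained networks look in the newest picture that a camera, given by its name, has taken for a name from the list of things; names that differ only in an ending like _2 or _b are one class to them, and where a whole thing is asked for, a point or a joint stands for the part that bears it (a point fixed in the world has none). Each returns a list of dicts, best first, with "confidence" (0 to 1); they miss things now and then, are a little off and sometimes report something else, mostly with a low value. They report only what shows in the picture. A call takes as long as a camera call.
- ctrl.boxes_of(camera, name): "location" ([x, y, z] in m, in the coordinates of the camera as it stood for that picture, good to about 4 mm: the middle of the surface that is visible of it).
- ctrl.regions_of(camera, name): "pixels" (420x560 bool, what is visible of it).
- ctrl.spot_point(camera, name): "location" ([x, y, z] in m, in the coordinates of the camera as it stood for that picture, good to about 4 mm: a listed point, or the origin of a listed thing).
The state is a dict: "clock": time; "joints": joint angles; "qd": joint speeds; "tau": joint torques, N m; "ee_pos": TCP position; "tool_rot": TCP orientation; "wrist_force": force on the tool from outside, world axes, zero at the start; "torque": the same for the moment, N m; "grip_width": opening from 0.0 (shut) to 1.0 (fully open); "gripper_force": force on a finger pad.
Only numpy, scipy, OpenCV 4.12 (cv2) and the standard library are available. Lean on these libraries where they do the work, as an engineer would, in place of code of your own. Each camera call takes 0.05 s, during which the arm holds its last target. There are 200 camera calls.

## Task

Fit the microscope adapter to the camera that lies on its back on the bracket: turn the adapter so that its thumbscrew stands over the camera's white fitting mark, press it fully home against the spring pin, then keep it pressed and twist it clockwise (seen from above) about a sixth of a turn until the pin springs up into the notch in its flange. Let go and leave it locked and flush on the mount; do not knock over either of the two glass specimen jars.

Things in the scene. Friction and masses are not known exactly. Their poses are not given: they have to be found in the camera images.
- adapter_center (a point): Centre of the loose microscope adapter, a stepped upright tube 120 mm tall, 0.26-0.40 kg; 60 mm above its underside, on its axis; z up, x to its thumbscrew. From below: steel foot 12.5 mm high, steel flange 72 mm across to 18 mm, black collar 56 mm across to 45 mm, cone to 58 mm, then a plain bright metal tube 38 mm across, 58 to 120 mm up, to grip by
- adapter_flange (a point): Centre of the underside of the adapter's flange, which must lie on the camera's mount face; 12.5 mm above the adapter's underside, same axes. Below it is the bayonet foot, 44 mm across (nose 41 mm), with three lugs, unequal in width and spacing, 54 mm across, 3 mm thick, 4.5 mm below the flange. An open notch 8 mm wide in the flange's rim at -y takes the lock pin
- adapter_screw (a point): Point on the adapter's clamping thumbscrew, a steel head 13 mm across that sticks out level from the black collar along the adapter's +x, to 48 mm from the axis; this point is 45 mm from the axis and 32 mm above the adapter's underside
- mount_face (a point): Centre of the steel lens mount of the fixed black camera lying on its back, in the plane of its face, 63 mm above the table; z up. x points at the white fitting mark. The throat, 58 mm across with three lugs, lets the adapter in only with adapter x along this x (about 6 degrees play each way, 1.8 mm sideways). Home, it turns clockwise only (-z) and locks at -60 degrees; stops 4 degrees beyond
- camera_mark (a point): The camera's white fitting mark, a raised bar 5 x 13 mm beside the mount, 45.5 mm from the mount axis along mount_face x. The camera is 146 x 98 mm; its hand grip rises to 71 mm above the table 58 to 88 mm from the mount axis, and its bracket's upright to 68 mm, 60 mm from the axis
- lock_point (a point): Where adapter_screw stands when the adapter is locked: 45 mm from the mount axis, 60 degrees clockwise (from above) of the fitting mark, 19.5 mm above the mount face; fixed to the camera. Locked, the adapter has about 3 degrees of play each way and 1.5 mm upwards
- lock_pin (a joint): The camera's spring-loaded steel lock pin, 4.5 mm across, 3 mm proud of the mount face, 32.5 mm from the mount axis beside the release button. 0 = up (free, or sprung into the adapter's notch), 0.003 = pressed flush by the flange. Its spring gives 3 N at 0 and 6 N when flush, and lifts the adapter on that side if it is let go unlocked
- jar_a: Glass specimen jar, closed, 54 mm across, 85 mm tall, standing; origin at the centre of its underside, z up
- jar_b: A second jar just like jar_a, elsewhere on the table

How it is judged:
By the outcome, as a careful person would: the job done as asked, in the order asked, and still so for the second after the job is handed in, with the robot touching nothing.
It also fails if it takes over 45 s, if anything falls off the work surface, if the arm or the gripper's body presses on something with over 40 N, if the wrist force passes 120 N, or if a joint passes its speed limit or range.

## Working session

There is one attempt and no reset: what is moved stays moved. The work goes in short steps, Python scripts to look and compute and a shell command to move; the robot and the scene stay as the last step left them, time stands still between calls to the robot, and variables do not carry over. Pictures are saved under pics/ and viewed, at most 10 in all, crops included, and the job is handed in when it is done.

```bash
mkdir -p pics; cat > h.py <<'E'
import numpy as np, cv2
from scipy.spatial.transform import Rotation as R
from workcell import ctrl
def tool():
    s=ctrl.state(); T=np.eye(4); T[:3,:3]=R.from_quat(s["tool_rot"]).as_matrix(); T[:3,3]=s["ee_pos"]; return T
def snap(cam,fn=None):
    T=tool(); im=ctrl.snapshot(cam)
    if fn: cv2.imwrite("pics/"+fn+".png",im[:,:,::-1])
    return T,im
def w(cam,p,T):
    c=ctrl.calibration(cam); p=np.array(p)
    if cam=="wrist": return (T@np.array(c["T_tool_cam"])@np.r_[p,1])[:3]
    return np.array(c["R"]).T@(p-np.array(c["t"]))
def spots(cam,names,T,n=1):
    for k in names:
        for d in ctrl.spot_point(cam,k)[:n]:
            print(cam,k,round(d["confidence"],2),np.round(w(cam,d["location"],T)*1000,1))
E
python3 - <<'E'
from h import *
for c in("top","side"):
    T,im=snap(c,c+"0")
    spots(c,["adapter_center","adapter_screw","mount_face","camera_mark","lock_point"],T); spots(c,["jar_a"],T,2)
print(T.round(3), ctrl.tcp_to_tips)
a=cv2.imread("pics/top0.png");b=cv2.imread("pics/side0.png")
cv2.imwrite("pics/both.png",np.vstack([cv2.resize(a,(400,300)),cv2.resize(b,(400,300))]))
E
```

```text
top adapter_center 0.85 [540.4 253.3  61.4]
top adapter_screw 0.93 [505.1 287.5  31.5]
top mount_face 0.77 [ 558.6 -245.6   68. ]
top camera_mark 0.8 [ 530.  -276.6   65.4]
top jar_a 0.83 [774.7  91.8  -3.8]
top jar_a 0.8 [485.  487.7  -4.4]
side adapter_center 0.63 [540.  253.3  58.9]
side adapter_screw 0.73 [508.5 284.6  32.7]
side mount_face 0.63 [ 555.2 -239.5   58.9]
side camera_mark 0.59 [ 527.2 -273.4   57.9]
side lock_point 0.71 [ 513.1 -237.2   77.1]
side jar_a 0.88 [770.8  87.3  -5.1]
side jar_a 0.65 [483.9 490.6  -4.6]
[[-0.974  0.228 -0.     0.154]
 [ 0.228  0.974 -0.     0.657]
 [ 0.    -0.    -1.     0.25 ]
 [ 0.     0.     0.     1.   ]] 0.019
```

View pics/top0.png

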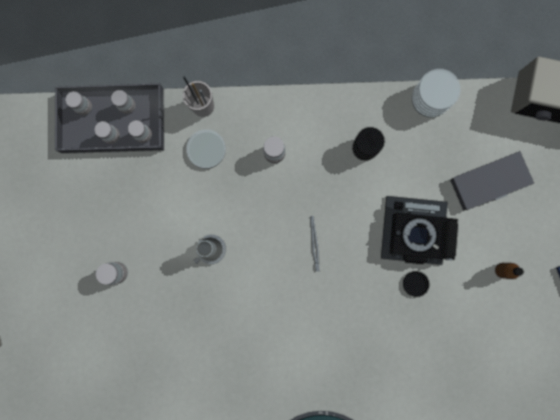

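View pics/side0.png

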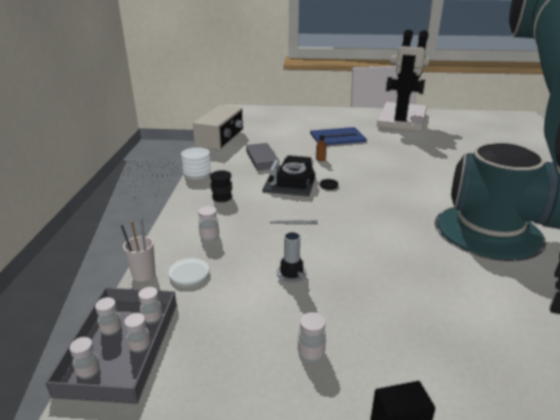

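The top view shows the adapter at (210,248), the camera mount at (420,236) and the jars at (274,150) and (108,273). The side view agrees. The adapter's screw yaw is about 135° and the mark's yaw about 229°, so I'll move above the adapter and look with the wrist camera.

```bash
python3 -m creep '-1 -468 -305 0 62;-1 -468 -305 0 62;-1 -468 -305 0 62;-1 -468 -305 0 62;-1 -468 -305 0 62;-1 -468 -305 0 62;-1 -468 -305 0 62;-1 -468 -305 0 62;-1 -468 -305 0 62;-1 -468 -305 0 62;-1 -468 -305 0 62;-1 -468 -305 0 62;-1 -468 -305 0 62;-1 -468 -305 0 62;-1 -468 -305 0 62;-1 -468 -305 0 62;-1 -468 -305 0 62;-1 -468 -305 0 62' 100
python3 - <<'E'
from h import *
T,im=snap("wrist","w1")
print(T.round(3)); print(np.round(ctrl.calibration("wrist")["T_tool_cam"],3))
spots("wrist",["adapter_center","adapter_screw","adapter_flange"],T)
E
```

```text
clock: 2.2
ee_pos: [0.5394, 0.2545, 0.2505]
tool_rot: [0.609, 0.793, 0.0, -0.0]
wrist_force: [0.1, -0.8, 0.6]
grip_width: 0.998
gripper_force: 0.0
[[-0.257  0.966  0.     0.539]
 [ 0.966  0.257  0.     0.255]
 [ 0.     0.    -1.     0.25 ]
 [ 0.     0.     0.     1.   ]]
[[ 0.001 -0.946 -0.325  0.083]
 [ 1.     0.001 -0.     0.001]
 [ 0.    -0.325  0.946 -0.125]
 [ 0.     0.     0.     1.   ]]
wrist adapter_center 0.84 [540.9 250.1  60.2]
wrist adapter_screw 0.62 [511.1 289.8  33.5]
```

View pics/w1.png

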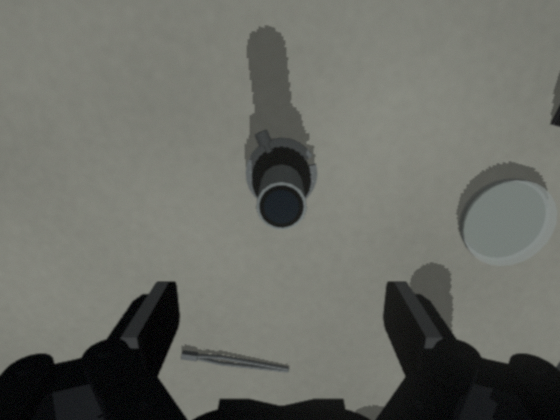

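The wrist view shows the tube's top ring at about (281,205) and the thumbscrew tip at about (262,134). I'll back-project both onto planes at their known heights.

```bash
cat >> h.py <<'E'
def onplane(cam,px,z,T):
    c=ctrl.calibration(cam); K=np.array(c["camera_matrix"])
    M=T@np.array(c["T_tool_cam"]) if cam=="wrist" else np.linalg.inv(np.vstack([np.c_[c["R"],c["t"]],[0,0,0,1]]))
    d=M[:3,:3]@np.linalg.inv(K)@np.r_[px,1]; o=M[:3,3]
    return o+d*(z-o[2])/d[2]
E
python3 - <<'E'
from h import *
T=tool()
a=onplane("wrist",(281,205),.120,T); s=onplane("wrist",(262.5,134),.036,T)
rim=[onplane("wrist",p,.12,T) for p in((257,205),(305,205),(281,182),(281,228))]
d=s-a;print(a*1e3,s*1e3,np.linalg.norm(d[:2])*1e3,np.degrees(np.arctan2(d[1],d[0])))
print([np.linalg.norm(rim[i]-rim[i+1])*1e3 for i in(0,2)])
print("tool shift mm",(T[:3,:3].T@(a-T[:3,3]))*1e3)
E
```

```text
[540.35002997 253.80840809 120.        ] [513.0871875  289.51081128  36.        ] 44.921310897342764 127.36584742476262
[np.float64(35.67508090466785), np.float64(36.010004131490106)]
tool shift mm [ -0.70672105   0.61207335 130.43766507]
```

```bash
python3 -m creep '-1 0 0 40 0;-1 0 0 75 0;-1 -1 1 110 0;-1 -1 1 140 0;-1 -1 1 152 0;-1 -1 1 152 0;-1 -1 1 152 0;1 -1 1 152 0;1 -1 1 152 0;1 -1 1 152 0;1 -1 1 152 0;1 -1 1 152 0;1 -1 1 152 0;1 -1 1 152 0;1 -1 1 152 0;1 -1 1 152 0;1 -1 1 152 0' 100
```

```text
clock: 3.82
ee_pos: [0.5414, 0.2531, 0.0998]
tool_rot: [0.61, 0.792, 0.0, 0.0]
wrist_force: [-4.9, -1.5, 9.7]
grip_width: 0.425
gripper_force: 98.9
```

```bash
python3 -m creep '1 0 0 -20 0;1 0 0 -60 0;1 0 0 -100 0;1 0 0 -140 0;1 -15 -1 -170 -5;1 -45 -3 -180 -10;1 -80 -5 -180 -17;1 -115 -8 -180 -24;1 -150 -10 -180 -31;1 -185 -13 -180 -38;1 -220 -15 -180 -45;1 -255 -17 -180 -52;1 -290 -20 -180 -59;1 -325 -22 -180 -66;1 -360 -24 -180 -73;1 -395 -27 -180 -80;1 -430 -29 -180 -87;1 -455 -31 -180 -93;1 -471 -32 -180 -98;1 -471 -32 -180 -98'
python3 -m creep '1 0 0 0 0;1 0 0 0 0;1 0 0 0 0'
python3 - <<'E'
from h import *
T,im=snap("wrist","w2")
print(T.round(3))
spots("wrist",["adapter_center","adapter_screw","mount_face","camera_mark","lock_point"],T)
E
```

```text
clock: 5.48
ee_pos: [0.6308, -0.2135, 0.2776]
tool_rot: [-0.199, 0.98, -0.0, -0.001]
wrist_force: [0.3, -0.6, -2.9]
grip_width: 0.43
gripper_force: 100.5
clock: 5.73
ee_pos: [0.6308, -0.2096, 0.2785]
tool_rot: [-0.198, 0.98, 0.0, 0.0]
wrist_force: [1.0, 0.5, -2.8]
grip_width: 0.42
gripper_force: 100.5
[[-0.922 -0.387  0.     0.631]
 [-0.387  0.922  0.    -0.21 ]
 [-0.     0.    -1.     0.279]
 [ 0.     0.     0.     1.   ]]
wrist adapter_center 0.96 [ 632.9 -213.5  241.4]
wrist adapter_screw 0.59 [ 601.1 -245.1  212.9]
wrist camera_mark 0.56 [ 530.2 -280.3   62.3]
wrist lock_point 0.7 [ 516.8 -238.3   81.3]
```

View pics/w2.png

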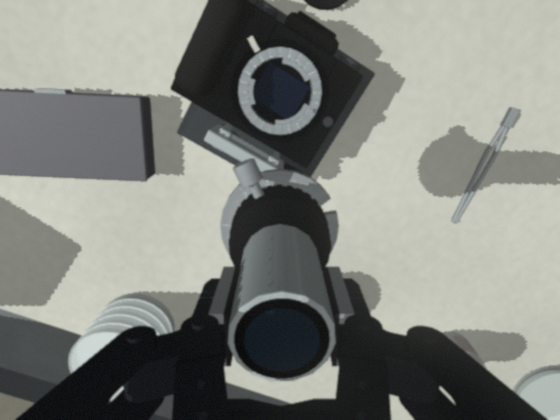

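The wrist view shows the mount ring centred at about (280,91), the white mark at about (253,44), the held adapter's screw tip at about (247,170) and the flange edges at columns 221 and 338.

```bash
cat > m.py <<'E'
from h import *
T=tool(); Z=T[2,3]-.0998
yaw=lambda d:np.degrees(np.arctan2(d[1],d[0]))%360
def rep(m,k,sc,top,T=T):
    m=onplane("wrist",m,.063,T);k=onplane("wrist",k,.0645,T);t=onplane("wrist",top,Z+.12,T)
    s=onplane("wrist",sc,Z+.036,T)
    print("mount",m*1e3,"mark r",np.linalg.norm((k-m)[:2])*1e3,"yaw",yaw(k-m))
    print("tube top",t*1e3,"screw r",np.linalg.norm((s-t)[:2])*1e3,np.linalg.norm((s-T[:3,3])[:2])*1e3,"yaw",yaw(s-t),yaw(s-T[:3,3]))
    print("shift tool top->mount",T[:3,:3].T@(m-t)*1e3,"TCP->mount",T[:3,:3].T@(m-T[:3,3])*1e3)
E
python3 - <<'E'
from m import *
im=cv2.imread("pics/w2.png");g=cv2.cvtColor(im,cv2.COLOR_BGR2GRAY)
roi=np.zeros_like(g);roi[35:145,225:335]=1
c=max(cv2.findContours(((g>110)*roi).astype(np.uint8),0,1)[0],key=cv2.contourArea)
e=cv2.fitEllipse(cv2.convexHull(c));print("ring",e)
rep(e[0],(253,44),(246,170),(282,335))
rep((280,91),(253,44),(246,170),(282,335))
a=cv2.resize(im[20:220,180:380],(600,600),interpolation=cv2.INTER_CUBIC);cv2.imwrite("pics/w2c.png",a)
E
```

```text
ring ((279.4709167480469, 90.23521423339844), (82.91583251953125, 86.99246215820312), 179.42588806152344)
mount [ 558.54309394 -242.83419404   63.        ] mark r 43.86315342135069 yaw 233.8941635006439
tube top [ 629.59671206 -210.94714352  298.64262718] screw r 43.7201656357346 45.18370569440116 yaw 228.57853280689093 228.06888392371957
shift tool top->mount [ 77.88789265  -1.77191397 235.63358182] TCP->mount [ 79.37677111  -2.04699571 215.43343776]
mount [ 558.95775101 -242.14660358   63.        ] mark r 44.663081967867925 yaw 233.98417886257232
tube top [ 629.59671206 -210.94714352  298.64262718] screw r 43.7201656357346 45.18370569440116 yaw 228.57853280689093 228.06888392371957
shift tool top->mount [ 77.23881505  -1.29924137 235.63360179] TCP->mount [ 78.7276935   -1.57432311 215.43345773]
```

View pics/w2c.png

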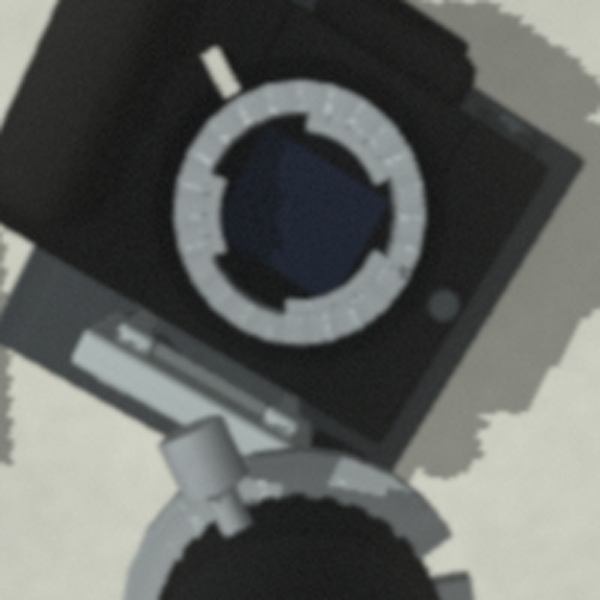

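The tool was still settling between the picture and the pose reading. I'll correct the yaw by −5°, go lower, let it settle and measure once more.

```bash
python3 -m creep '1 0 0 20 -2;1 0 0 45 -4;1 0 0 65 -5;1 0 0 75 -5;1 0 0 75 -5;1 0 0 75 -5;1 0 0 75 -5;1 0 0 75 -5'
python3 - <<'E'
from m import *
T,_=snap("wrist","w3"); T2=tool()
np.save("T3.npy",T); print(T.round(4),(T2-T)[:3,3]*1e3, T[2,3])
im=cv2.imread("pics/w3.png");a=cv2.resize(im[:400,120:440],(640,800)[:2] if 0 else (480,600),interpolation=cv2.INTER_CUBIC);cv2.imwrite("pics/w3c.png",a)
E
```

```text
clock: 6.7
ee_pos: [0.6313, -0.2107, 0.2051]
tool_rot: [-0.24, 0.971, -0.001, 0.001]
wrist_force: [0.4, -0.1, -3.3]
grip_width: 0.425
gripper_force: 100.6
[[-8.845e-01 -4.666e-01  2.000e-03  6.313e-01]
 [-4.666e-01  8.845e-01 -7.000e-04 -2.107e-01]
 [-1.500e-03 -1.600e-03 -1.000e+00  2.051e-01]
 [ 0.000e+00  0.000e+00  0.000e+00  1.000e+00]] [-0.05002884  0.02992124 -0.25394807] 0.2050716222779608
```

View pics/w3c.png

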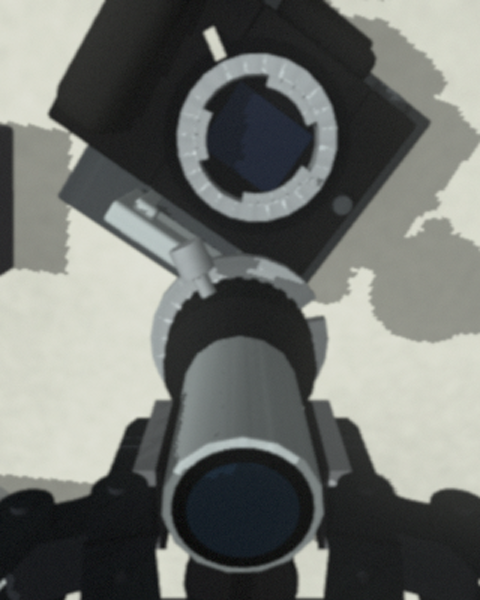

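The crop shows the mount centre at full-image (291,91), the mark at (263,29), the screw head at (248,173) and the tube top at (282,336).

```bash
python3 - <<'E'
import m; from m import *
T=np.load("T3.npy"); m.Z=T[2,3]-.0998
im=cv2.imread("pics/w3.png");g=cv2.cvtColor(im,cv2.COLOR_BGR2GRAY)
roi=np.zeros_like(g);roi[33:149,234:347]=1
c=max(cv2.findContours(((g>95)*roi).astype(np.uint8),0,1)[0],key=cv2.contourArea)
e=cv2.fitEllipse(cv2.convexHull(c));print("ring",e)
rep(e[0],(263.3,28.7),(248,173),(282,336),T)
# predicted pixel of flange rim edges for adapter on the TCP axis
C=ctrl.calibration("wrist");K=np.array(C["camera_matrix"]);Mi=np.linalg.inv(np.array(C["T_tool_cam"]))
th=np.linspace(0,2*np.pi,721)
def proj(r,z):
    P=np.c_[r*np.cos(th),r*np.sin(th),np.full(721,z),np.ones(721)];q=(K@(Mi@P.T)[:3]).T;q=q[:,:2]/q[:,2:];return q.min(0),q.max(0)
print("flange",proj(.036,.0998-.018),"top",proj(.019,-.0202),"ring72",)
E
```

```text
ring ((290.8984069824219, 91.18412017822266), (106.66024017333984, 112.16659545898438), 5.0806708335876465)
mount [ 558.24684363 -242.46403764   63.        ] mark r 43.51474833378212 yaw 233.22719259900913
tube top [ 630.4257702  -211.48840708  225.27162228] screw r 42.144349708564 43.31718538362918 yaw 233.22951500188645 232.91360068312179
shift tool top->mount [ 78.52921575   6.54077468 162.14730052] TCP->mount [ 79.6610794    6.22077586 141.9461241 ]
flange (array([223.5014852 , 171.51331041]), array([340.67355176, 280.45761405])) top (array([228.3031148, 291.109361 ]), array([337.53232863, 381.84225315])) ring72
```

```bash
python3 -m creep '1 30 3 0 0;1 60 6 0 0;1 78.6 7 0 0;1 78.6 7 0 0;1 78.6 7 0 0;1 78.6 7 20 0;1 78.6 7 35 0;1 78.6 7 40 0;1 78.6 7 40 0;1 78.6 7 40 0;1 78.6 7 40 0'
python3 - <<'E'
from h import *
T,_=snap("wrist","w4");print(T.round(4)[:3,3])
im=cv2.imread("pics/w4.png");cv2.imwrite("pics/w4c.png",cv2.resize(im[60:400,120:440],(565,600),interpolation=cv2.INTER_CUBIC))
E
```

```text
clock: 7.67
ee_pos: [0.5585, -0.241, 0.1641]
tool_rot: [-0.241, 0.971, -0.0, 0.0]
wrist_force: [0.6, -0.7, -2.5]
grip_width: 0.421
gripper_force: 100.6
[ 0.5585 -0.241   0.1641]
```

View pics/w4c.png

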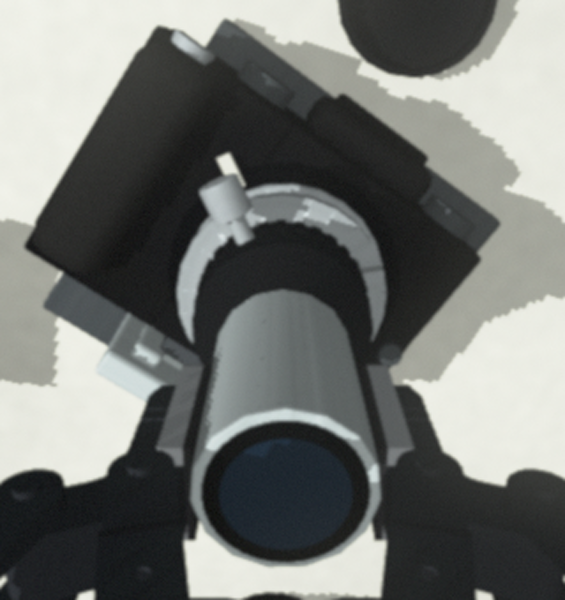

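The flange hides the mount concentrically, and the screw sits beside the mark as planned. I'll now lower slowly while watching the force.

```bash
python3 -m creep '1 0 0 2 0;1 0 0 4 0;1 0 0 5 0;1 0 0 5 0'; python3 -m creep '1 0 0 2 0;1 0 0 3 0;1 0 0 3 0'; python3 -m creep '1 0 0 2 0;1 0 0 3 0;1 0 0 3 0'
```

```text
clock: 8.05
ee_pos: [0.558, -0.241, 0.1581]
tool_rot: [-0.24, 0.971, 0.0, -0.0]
wrist_force: [-0.1, -0.6, -2.9]
grip_width: 0.426
gripper_force: 100.6
clock: 8.3
ee_pos: [0.5581, -0.241, 0.1551]
tool_rot: [-0.24, 0.971, 0.0, -0.0]
wrist_force: [1.1, 0.7, -3.1]
grip_width: 0.426
gripper_force: 100.6
clock: 8.55
ee_pos: [0.5581, -0.2411, 0.1524]
tool_rot: [-0.24, 0.971, -0.0, 0.0]
wrist_force: [0.8, 0.1, 0.5]
grip_width: 0.423
gripper_force: 100.7
```

```bash
python3 -m creep '1 0 0 1 0;1 0 0 2 0;1 0 0 2 0;1 0 0 2 0'; python3 -m creep '1 0 0 1 0;1 0 0 2 0;1 0 0 2 0;1 0 0 2 0'
```

```text
clock: 8.88
ee_pos: [0.5582, -0.2411, 0.1506]
tool_rot: [-0.24, 0.971, -0.0, 0.0]
wrist_force: [0.3, -0.1, 2.5]
grip_width: 0.424
gripper_force: 101.4
clock: 9.22
ee_pos: [0.5585, -0.2412, 0.1504]
tool_rot: [-0.241, 0.971, -0.001, 0.001]
wrist_force: [-2.7, 1.4, 18.2]
grip_width: 0.425
gripper_force: 102.5
```

Home at the predicted height, with about 20 N of press. Now the twist.

```bash
python3 -m creep '1 0 0 0 3;1 0 0 0 7;1 0 0 0 11;1 0 0 0 15;1 0 0 0 19;1 0 0 0 23;1 0 0 0 27;1 0 0 0 31;1 0 0 0 35;1 0 0 0 39;1 0 0 0 43;1 0 0 0 47;1 0 0 0 50;1 0 0 0 53;1 0 0 0 55;1 0 0 0 55;1 0 0 0 55'; python3 - <<'E'
from h import *
s=ctrl.state();T=tool();print(s["torque"],np.degrees(np.arctan2(T[1,0],T[0,0]))%360)
E
```

```text
clock: 10.63
ee_pos: [0.5588, -0.2414, 0.1503]
tool_rot: [0.235, 0.972, -0.0, 0.001]
wrist_force: [-2.3, -0.4, 16.1]
grip_width: 0.429
gripper_force: 102.0
[0.49648045 0.13846922 0.04114938] 152.81991003636995
```

```bash
python3 -m creep '1 0 0 0 2;1 0 0 0 4;1 0 0 0 5;1 0 0 0 5;1 0 0 0 5'; python3 - <<'E'
from h import *
T,_=snap("wrist","w5");s=ctrl.state();print(s["torque"],np.degrees(np.arctan2(T[1,0],T[0,0]))%360)
spots("wrist",["adapter_screw","lock_point"],T)
T2,_=snap("top");spots("top",["adapter_screw","lock_point","adapter_center"],T2)
im=cv2.imread("pics/w5.png");cv2.imwrite("pics/w5c.png",cv2.resize(im[60:400,120:440],(565,600),interpolation=cv2.INTER_CUBIC))
E
```

```text
clock: 11.05
ee_pos: [0.5588, -0.2413, 0.1504]
tool_rot: [0.277, 0.961, -0.0, 0.001]
wrist_force: [-2.4, -0.1, 16.1]
grip_width: 0.421
gripper_force: 102.0
[0.53437091 0.16804262 0.18452303] 147.83467543093528
wrist adapter_screw 0.81 [ 514.3 -235.8   81.1]
top adapter_screw 0.84 [ 510.4 -234.7   87.2]
top adapter_center 0.65 [ 557.9 -239.8  110.4]
```

View pics/w5c.png

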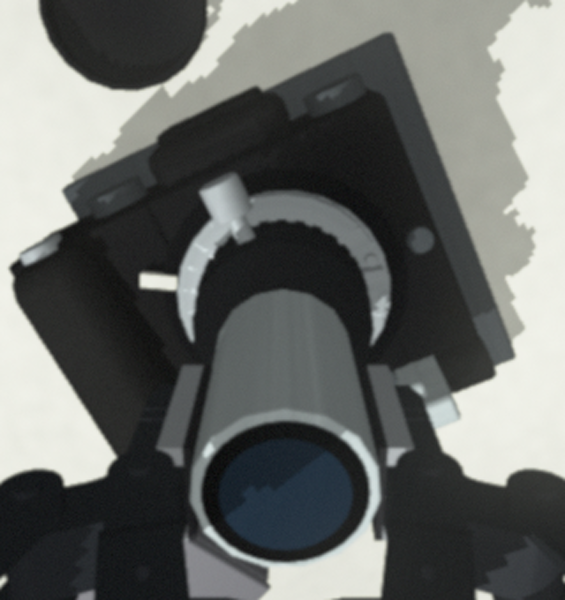

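The wrist view shows the notch at about (373,260) in the crop, by the release button, with what looks like the pin inside it. I'll zoom in to check.

```bash
python3 - <<'E'
import cv2
im=cv2.imread("pics/w5.png");cv2.imwrite("pics/w5z.png",cv2.resize(im[180:240,300:380],(640,480),interpolation=cv2.INTER_CUBIC))
E
```

```text
(no output)
```

View pics/w5z.png

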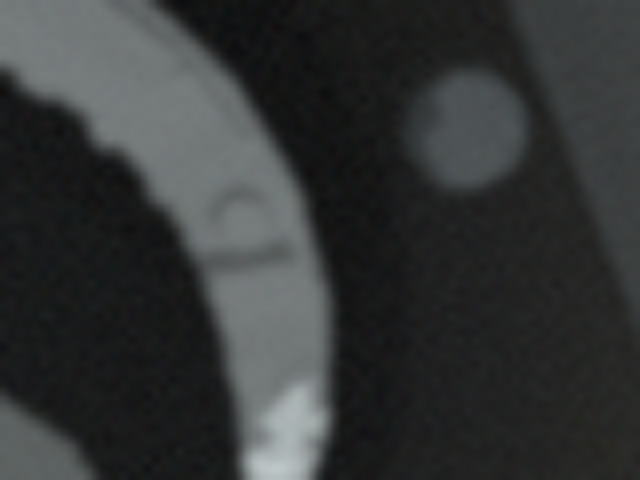

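The pin shows as a circle inside the notch, close to the notch's lower wall. About 2° more clockwise will centre it. Then I'll relax the press and let go.

```bash
python3 -m creep '1 0 0 0 1;1 0 0 0 2;1 0 0 0 2;1 0 0 0 2;1 0 0 -1 2;1 0 0 -2 2;1 0 0 -2 2'; python3 -c "
from h import *;print(ctrl.state()['torque'])"; python3 -m creep '-1 0 0 0 0;-1 0 0 0 0;-1 0 0 0 0;-1 0 0 0 0;-1 0 0 0 0;-1 0 0 0 0;-1 0 0 0 0;-1 0 0 0 0;-1 0 0 -10 0;-1 0 0 -30 0;-1 0 0 -60 0;-1 0 0 -90 0;-1 0 0 -120 0;-1 0 0 -120 0;-1 0 0 -120 0'
python3 - <<'E'
from h import *
T,_=snap("wrist","w6");print(T.round(3)[:3,3])
spots("wrist",["adapter_screw","lock_point","adapter_center","adapter_flange"],T)
im=cv2.imread("pics/w6.png");cv2.imwrite("pics/w6c.png",cv2.resize(im[60:310,160:400],(576,600),interpolation=cv2.INTER_CUBIC))
E
```

```text
clock: 11.98
ee_pos: [0.5584, -0.241, 0.1505]
tool_rot: [0.294, 0.956, 0.0, 0.001]
wrist_force: [2.8, 1.2, 2.9]
grip_width: 0.429
gripper_force: 100.3
[ 0.27822427 -0.9869115   0.05100816]
clock: 13.23
ee_pos: [0.5585, -0.2412, 0.2729]
tool_rot: [0.294, 0.956, -0.0, 0.002]
wrist_force: [-0.8, -0.1, -0.3]
grip_width: 0.998
gripper_force: 0.0
[ 0.558 -0.241  0.273]
wrist adapter_screw 0.57 [ 516.4 -233.7   86. ]
```

View pics/w6c.png

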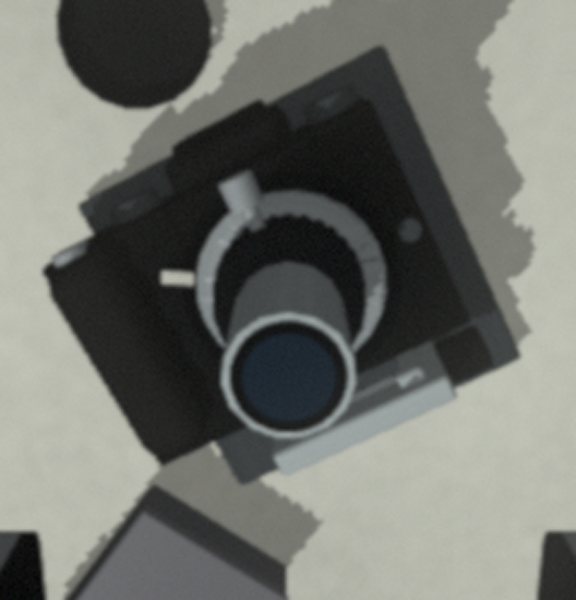

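The released adapter stands upright and flush, with the screw at about (240,190) in the crop and the pin in the notch beside the button. One numeric check of the screw angle, then I'll hand in.

```bash
python3 - <<'E'
from h import *
T=tool();s=onplane("wrist",(260.5,139.5),.0505+.036,T);t=onplane("wrist",(160+289/2.4,60+375/2.4),.1705,T)
for c in(t,np.array([.5583,-.2415,0])):
    d=s-c;print(np.linalg.norm(d[:2])*1e3,np.degrees(np.arctan2(d[1],d[0]))%360,"want 173")
print(t*1e3)
print(ctrl.sign_off())
E
```

```text
41.974780173075814 169.68255772783274 want 173
44.42415698252328 168.42175406862705 want 173
[ 556.0758784  -240.10156156  170.5       ]
the job is handed in; nothing more can be done
None
```

I fitted the adapter, pressed it home, twisted it about 62° clockwise and let go, then handed the job in with no verdict shown; before release the picture showed the pin in the notch, but a last check put the screw 3–5° past nominal (3° play, stop at 4°), and the jars were never approached.

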